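# Thread the clay rings onto the drying skewer and hang them up

## Task

Take the drying skewer by its wooden handle and thread it from the cradle's open end through all three standing clay rings until its collar pushes the whole row snug, touching one another, against the sprung end stop; press with about 7 N for a second. The clay is raw: never load a ring with more than 15 N and never touch the rings with the fingers. Then lift the rings off as one stack on the skewer, hang the skewer in both forks of the drying stand with its tip pointing the way the stand runs, and let go, leaving the other things where they are.

Things in the scene. Friction and masses are not known exactly. Their poses are not given: they have to be found in the camera images.
- skewer_grip (a point): centre of the skewer's wooden handle, where to grip it; x points along the skewer to its tip, z up as it lies in the rest. The skewer is loose, 160 g, and lies level in the tool rest. Handle block 75 long x 22 wide x 26 mm high, from 40 mm behind this point to 35 mm ahead of it; from there on a steel rod of 8 mm diameter
- skewer_collar (a point): centre of the front face of the skewer's collar, a steel disc of 32 mm diameter, 5 mm thick, fixed on the rod 72 mm ahead of the handle centre; same axes. The rod is bare for 32 mm between handle and collar
- skewer_tip (a point): the skewer's tip, 168 mm ahead of the handle centre on the rod's axis; same axes. The last 10 mm of the rod taper from 8 to 3 mm
- rest: fixed wooden tool rest in which the skewer starts; origin on the table under the handle centre; x along the skewer to its tip. A 12 mm block carries the handle 30 mm behind the origin; a V fork (10 mm thick, top 67 mm high) carries the rod 115 mm ahead; the skewer's axis lies 60 mm above the table
- cradle: fixed wooden cradle; origin on the table under its middle; x is the threading direction, from the open end to the stop. Two level dowels (10 mm diameter, axes 32 mm apart, tops 58 mm above the table) run from x = -50 to 125 mm and carry the rings with their bores' axis at y = 0, about 75 mm above the table
- cradle_end (a point): far end of the cradle, 125 mm ahead of its origin, on the bores' axis; cradle's axes. The sprung end stop, a wooden fork riding on the dowels, has its face between x = 34 and 62 mm of the cradle (not measured: feel for it). It yields 1 mm per 5 N, at most 6 mm; its 18 mm slot, open at the top, lets the rod pass. Beyond the stop nothing is higher than 60 mm
- ring_1_center (a point): raw clay ring, outside diameter 44 mm, bore 13 mm, 16 mm long, 40 g, standing on edge in the cradle; point at the centre of its bore; its x axis is the bore's axis, in the threading direction. It is loose and slides along the dowels. First one, next to the open end
- ring_2_center (a point): raw clay ring, outside diameter 44 mm, bore 13 mm, 16 mm long, 40 g, standing on edge in the cradle; point at the centre of its bore; its x axis is the bore's axis, in the threading direction. It is loose and slides along the dowels. Middle one, 4 to 14 mm clear of the others
- ring_3_center (a point): raw clay ring, outside diameter 44 mm, bore 13 mm, 16 mm long, 40 g, standing on edge in the cradle; point at the centre of its bore; its x axis is the bore's axis, in the threading direction. It is loose and slides along the dowels. Last one, 6 to 40 mm short of the stop
- stand: fixed drying stand, a board with two V forks (10 mm thick, V 25 mm wide, top 82 mm high) 51 mm (takes the bare rod between handle and collar) and 142 mm (takes the rod beyond the rings) ahead of its origin. Origin on the table under where the handle centre hangs; x the way the tip points. A rod lying in the forks has its axis 75 mm above the table
- pitcher: bystander, leave it: steel jug with a handle, 84 mm wide, 100 mm high; origin at the centre of its underside
- paint_a: bystander, leave it: small capped paint bottle, 34 mm wide, 85 mm high; origin at the centre of its underside
- paint_b: bystander, leave it: small capped paint bottle, 34 mm wide, 85 mm high; origin at the centre of its underside
- candle: bystander, leave it: squat candle jar with a wooden lid, 60 mm wide, 45 mm high; origin at the centre of its underside
- spare_ring: bystander, leave it: a fourth clay ring of the same size lying flat on the table; not part of the job; origin at the centre of its underside
- paper_cup: bystander, leave it: paper cup, 72 mm wide, 85 mm high; origin at the centre of its underside
- brush: bystander, leave it: paint brush lying on the table, 180 mm long; x along it; origin at the centre of its underside
Things that resemble listed ones, but are neither listed nor needed, are in the scene too. What is shaped like the stand but white is not meant.

How it is judged:
On the way, in this order (a step that is already met when the one before it is completed fails the run):
1. all three rings are on the rod, touching one another and the collar, and the collar presses the row against the sprung stop with 3 to 15 N for 0.5 s (y of ring_1_center in the frame of skewer_grip between -0.006 and 0.006 m and z of ring_1_center in the frame of skewer_grip between -0.006 and 0.006 m and y of ring_2_center in the frame of skewer_grip between -0.006 and 0.006 m and z of ring_2_center in the frame of skewer_grip between -0.006 and 0.006 m and y of ring_3_center in the frame of skewer_grip between -0.006 and 0.006 m and z of ring_3_center in the frame of skewer_grip between -0.006 and 0.006 m and x of ring_1_center in the frame of skewer_grip between 0.077 and 0.084 m and x of ring_2_center in the frame of skewer_grip between 0.093 and 0.1 m and x of ring_3_center in the frame of skewer_grip between 0.109 and 0.116 m and contact force between skewer and ring_1 above 3 N), for 0.5 s.
2. the three rings hang on the skewer, lifted clear of the cradle (y of ring_1_center in the frame of skewer_grip between -0.006 and 0.006 m and z of ring_1_center in the frame of skewer_grip between -0.006 and 0.006 m and y of ring_2_center in the frame of skewer_grip between -0.006 and 0.006 m and z of ring_2_center in the frame of skewer_grip between -0.006 and 0.006 m and y of ring_3_center in the frame of skewer_grip between -0.006 and 0.006 m and z of ring_3_center in the frame of skewer_grip between -0.006 and 0.006 m and x of ring_1_center in the frame of skewer_grip between 0.076 and 0.156 m and x of ring_2_center in the frame of skewer_grip between 0.076 and 0.156 m and x of ring_3_center in the frame of skewer_grip between 0.076 and 0.156 m and height (world z) of each of ring_1_center, ring_2_center, ring_3_center above 0.11 m), for 0.2 s.
At the end, for the whole second after the job is handed in: the skewer lies in both forks of the stand: handle centre and tip within 12 mm along and 6 mm across and in height of their places; all three rings hang on the rod ahead of the collar, centres within 6 mm of its axis; all at rest and let go (y of ring_1_center in the frame of skewer_grip between -0.006 and 0.006 m and z of ring_1_center in the frame of skewer_grip between -0.006 and 0.006 m and y of ring_2_center in the frame of skewer_grip between -0.006 and 0.006 m and z of ring_2_center in the frame of skewer_grip between -0.006 and 0.006 m and y of ring_3_center in the frame of skewer_grip between -0.006 and 0.006 m and z of ring_3_center in the frame of skewer_grip between -0.006 and 0.006 m and x of ring_1_center in the frame of skewer_grip between 0.076 and 0.156 m and x of ring_2_center in the frame of skewer_grip between 0.076 and 0.156 m and x of ring_3_center in the frame of skewer_grip between 0.076 and 0.156 m and x of skewer_grip in the frame of stand between -0.012 and 0.012 m and y of skewer_grip in the frame of stand between -0.006 and 0.006 m and z of skewer_grip in the frame of stand between 0.069 and 0.081 m and y of skewer_tip in the frame of stand between -0.006 and 0.006 m and x of skewer_tip in the frame of stand between 0.156 and 0.18 m and z of skewer_tip in the frame of stand between 0.069 and 0.081 m and linear speed of skewer below 0.02 m/s and linear speed of each of ring_1, ring_2, ring_3 below 0.03 m/s); the robot touches nothing.
It fails at once if a clay ring is loaded by the skewer with more than 15 N (contact force between skewer and ring_1 above 15 N or contact force between skewer and ring_2 above 15 N or contact force between skewer and ring_3 above 15 N).
It fails at once if the fingers touch a clay ring of the row (contact force between the fingers and ring_1 above 0.3 N or contact force between the fingers and ring_2 above 0.3 N or contact force between the fingers and ring_3 above 0.3 N).
It fails at once if a bystander is moved by more than 30 mm (distance of any of pitcher, paint_a, paint_b, candle, spare_ring, paper_cup, brush from where it was at the start of the episode above 0.03 m).
It also fails if it takes over 61 s, if anything falls off the work surface, if the arm or the gripper's body presses on something with over 40 N, if the wrist force passes 120 N, or if a joint passes its speed limit or range.

## Robot

A 6-joint arm with a two-finger parallel gripper is mounted at the origin on the work surface. World frame = base frame: x ahead of the robot, y to its left, z up, the work surface at z = 0. Lengths are in m, angles in rad, forces in N, time in s.
With the tool pointing down it reaches from about 0.3 to 0.95 m from the base axis. Payload 3.1 kg.
Tool frame: the origin (TCP) lies at the very end of the fingers, on their centre line; the grasp point (between the pads) lies 19 mm behind it; y points along the fingers, z is the direction in which the jaws open and shut, and the axes are right-handed (so a half turn about y gives the same grasp; the last joint's range is limited). The gripper opens to 85 mm and grips with 20 to 120 N. Pads are 22 mm wide; open, the fingers measure 114 mm over their backs; the gripper's body (76 mm by 85 mm) begins 54 mm behind the grasp point. The pads swing forward as they close: fully open they stand 13 mm farther back than shut.
Start: joints at [1.21, 0.308, 1.634, -0, 1.2, -0.07], TCP at [0.179, 0.599, 0.231] pointing down, gripper open.
Joint ranges: [-3.06, 3.06], [-0.79, 1.96], [0.05, 2.63], [-1.19, 4.34], [0.05, 2.64], [-2.94, 2.94]. Speed limits (rad/s): [2.79, 2.79, 3.14, 3.14, 3.14, 3.14].

## Interface

Orientations are given as [roll, pitch, yaw] about the fixed x, y, z axes, in that order (R = Rz(yaw) Ry(pitch) Rx(roll)).
In Python, from rig import sensors, get_image, job, search_frame, place_of gives the robot as it stands.
- The arm moves only by the shell command python3 -m creep 'ROWS'. ROWS is JSON, a list of rows, each a list of 3 entries, a list of its own where there are three numbers: the shift along the tool's x, y, z in mm, then the turn, a rotation vector about the tool's x, y, z in degrees, then the opening, from -1 (shut) to 1 (fully open). In form: [[[x, y, z], [ax, ay, az], fingers], ...]. A call has 1 to 20 rows; each row is the pose to reach, as a shift and turn from the pose commanded when the call began, along the tool's axes at that moment; what a row does not reach only later rows make up. A row lasts 1/12 s, in which the tool goes at most 41.7 mm and 7.16 degrees, less where a joint would pass 70% of its speed; a pose out of reach is approached as far as the arm can. A call with a gripper value outside its range is refused whole. The fingers move at their own pace and stop on an object; the grip force is fixed at half the most. Time passes only in rows, so rows that repeat a pose let the fingers close. It gives the time, the measured TCP pose, the force and the opening at its end, in the units of the state.
- sensors.get_state(): the state, without advancing time (a new reading comes with each control period).
- get_image(name): name is "scene" or "top"; returns a dict with "img" (420x560x3 uint8, red, green, blue), "range_z" (420x560 float32, m along the optical axis (not along the pixel's ray), 0 where there is no reading), "camera_matrix" (3x3 intrinsics, pixels), "distortion" ([k1, k2, p1, p2, k3] as OpenCV has them; the pictures are not rectified), "extrinsics" (4x4, takes a point from world to camera coordinates). Camera axes: x right, y up, looking along -z (the intrinsics and any distortion apply to the point x, -y, -z); pixel columns grow to the right and rows downward; lengths in m; the calibration is good to about 2 mm. A picture is of the moment at which its call begins.
- job.finish_job(): hands the job in, once; it reports no verdict.
Trained networks look in the newest picture that a camera, given by its name, has taken for a name from the list of things; names that differ only in an ending like _2 or _b are one class to them, and where a whole thing is asked for, a point or a joint stands for the part that bears it (a point fixed in the world has none). Each returns a list of dicts, best first, with "conf" (0 to 1); they miss things now and then, are a little off and sometimes report something else, mostly with a low value. They report only what shows in the picture. A call takes as long as a camera call. They do not tell look-alikes from the thing itself.
- search_frame(camera, label): "extent" ([centre column, centre row, width, height] as shares, 0 to 1, of the picture: columns of its width, rows of its height, round what is visible of it).
- place_of(camera, label): "point" ([column, row] as shares, 0 to 1, of the picture: columns of its width, rows of its height: a listed point, or the origin of a listed thing).
The state is a dict: "clock": time; "joint_pos": joint angles; "qvel": joint speeds; "joint_efforts": joint torques, N m; "position": TCP position; "ee_rot": TCP orientation; "ft_force": force on the tool from outside, world axes, zero at the start; "torque": the same for the moment, N m; "width": finger opening in m.
Only numpy, scipy, OpenCV 4.12 (cv2) and the standard library are available. Lean on these libraries where they do the work, as an engineer would, in place of code of your own. Each camera call takes 0.05 s, during which the arm holds its last target. There are 200 camera calls.

## Working session

There is one attempt and no reset: what is moved stays moved. The work goes in short steps, Python scripts to look and compute and a shell command to move; the robot and the scene stay as the last step left them, time stands still between calls to the robot, and variables do not carry over. Pictures are saved under pics/ and viewed, about 8 in all and at most 12, crops included, and the job is handed in when it is done.

```bash
ls; mkdir -p pics; cat > h.py <<'E'
import numpy as np, cv2
from rig import sensors, get_image, job, search_frame, place_of
from scipy.spatial.transform import Rotation as R
def ray(im,uv):
    K=np.array(im["camera_matrix"]);d=np.array(im["distortion"])
    n=cv2.undistortPoints(np.array(uv,float).reshape(-1,1,2),K,d).reshape(-1,2)
    return np.c_[n[:,0],-n[:,1],-np.ones(len(n))]
def toworld(im,pc):
    E=np.array(im["extrinsics"]);return (pc-E[:3,3])@E[:3,:3]
def at_z(im,uv,z):
    E=np.array(im["extrinsics"]);c=-E[:3,:3].T@E[:3,3];d=ray(im,uv)@E[:3,:3]
    return c+d*((z-c[2])/d[:,2])[:,None]
def at_range(im,uv):
    r=ray(im,uv);p=np.round(np.array(uv)).astype(int).reshape(-1,2)
    return toworld(im,r*im["range_z"][p[:,1],p[:,0]][:,None])
def proj(im,P):
    E=np.array(im["extrinsics"]);K=np.array(im["camera_matrix"]);p=np.atleast_2d(P)@E[:3,:3].T+E[:3,3]
    p=p*[1,-1,-1];return cv2.projectPoints(p,np.zeros(3),np.zeros(3),K,np.array(im["distortion"]))[0].reshape(-1,2)
def save(im,n,box=None,s=1):
    a=im["img"][:,:,::-1]
    if box: a=a[box[1]:box[3],box[0]:box[2]]
    cv2.imwrite("pics/"+n,cv2.resize(a,None,fx=s,fy=s,interpolation=cv2.INTER_CUBIC))
E
cat > a.py <<'E'
from h import *
np.set_printoptions(precision=4,suppress=True)
print(sensors.get_state())
Z=dict(skewer_grip=.06,skewer_collar=.06,skewer_tip=.06,rest=0,cradle=0,cradle_end=.075,ring_1_center=.075,stand=0,pitcher=0,paint_a=0,candle=0,spare_ring=0,paper_cup=0,brush=0)
for c in("top","scene"):
    im=get_image(c);save(im,c+"0.png",None,1.4)
    print(c,"cam at",-np.array(im["extrinsics"])[:3,:3].T@np.array(im["extrinsics"])[:3,3])
    for n,z in Z.items():
        for d in place_of(c,n)[:5]:
            uv=np.array(d["point"])*[560,420]
            print(n,round(d["conf"],2),uv.round(1),at_z(im,uv,z)[0])
E
python3 a.py
```

```text
pics
{'clock': 0.0, 'joint_pos': array([ 1.2103,  0.309 ,  1.6352,  0.    ,  1.1997, -0.0697]), 'qvel': array([ 0.0009, -0.0007,  0.0004,  0.0003, -0.0005, -0.0013]), 'joint_efforts': array([ -0.    , -41.5264, -27.6653,  -0.0001,   0.0104,  -0.    ]), 'position': array([0.1789, 0.5979, 0.23  ]), 'ee_rot': array([-1.5732,  0.0002, -0.2908]), 'ft_force': array([ 0.1401, -0.3377,  0.2223]), 'torque': array([ 0.0216, -0.0256,  0.0031]), 'width': 0.08493628351591914}
top cam at [0.3967 0.0362 1.0131]
skewer_grip 0.63 [400.6 151.4] [ 0.6032 -0.2608  0.06  ]
skewer_collar 0.98 [368.4 152.9] [ 0.5969 -0.1838  0.06  ]
skewer_tip 0.58 [149.6 159. ] [0.5668 0.3297 0.06  ]
skewer_tip 0.56 [331.8 153.4] [ 0.5928 -0.0971  0.06  ]
rest 0.87 [394.5 150.9] [ 0.6169 -0.2639  0.    ]
rest 0.16 [119.3 192.3] [0.4919 0.4195 0.    ]
cradle 0.76 [242.5 212.4] [0.4514 0.1116 0.    ]
cradle 0.59 [343.5  81.9] [ 0.7915 -0.133   0.    ]
cradle_end 0.91 [185.5 212.6] [0.443  0.2358 0.075 ]
cradle_end 0.66 [437.8 225.4] [ 0.4301 -0.3439  0.075 ]
ring_1_center 0.74 [121.9 193.8] [0.4817 0.3847 0.075 ]
ring_1_cen
[... 1285 characters left out ...]
 -0.192   0.075 ]
ring_1_center 0.26 [183.1 203.4] [ 0.5587 -0.1956  0.075 ]
ring_1_center 0.23 [365.2 232.5] [0.4415 0.234  0.075 ]
ring_1_center 0.19 [149.8 212.7] [ 0.6252 -0.2435  0.075 ]
stand 0.85 [258.2 267.6] [0.5931 0.0389 0.    ]
stand 0.71 [403.  197.4] [0.1741 0.2597 0.    ]
pitcher 0.86 [166.8 180.9] [ 0.4329 -0.3742  0.    ]
pitcher 0.55 [155.9 230.6] [ 0.6123 -0.2553  0.    ]
pitcher 0.4 [300.3 218.4] [0.3923 0.0472 0.    ]
paint_a 0.6 [431.4 297.9] [0.4875 0.4117 0.    ]
paint_a 0.55 [389.4 318.9] [0.583  0.3483 0.    ]
spare_ring 0.68 [268.5 348.3] [0.7609 0.1637 0.    ]
paper_cup 0.91 [141.8 299. ] [ 0.7917 -0.1345  0.    ]
brush 0.59 [197.  313.9] [ 0.7644 -0.0064  0.    ]
```

View pics/top0.png

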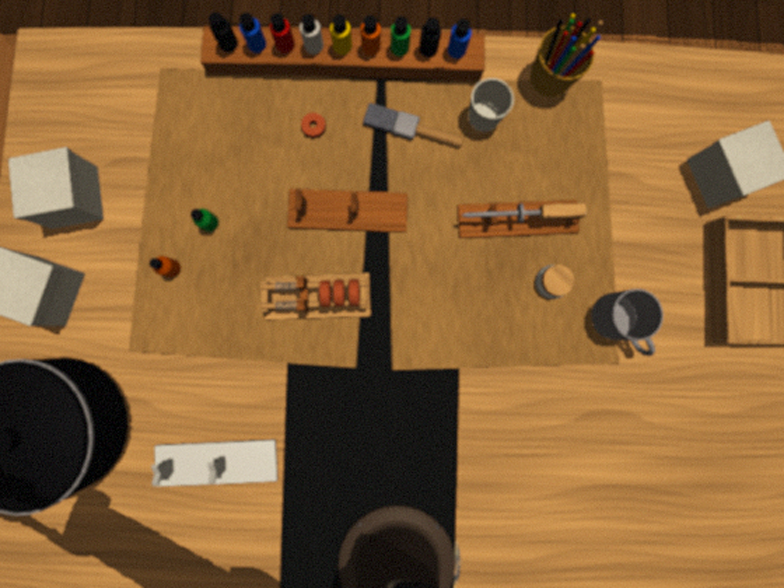

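View pics/scene0.png

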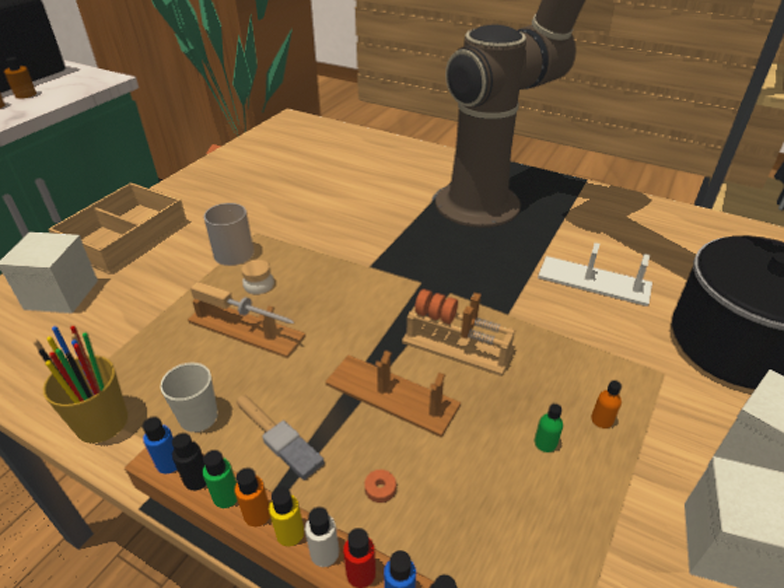

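The top view shows the cradle at (315,296), with its open end on the right and the stop at about (300,296). The brown stand is at (347,210), its forks at (353,207) and (297,205). The white look-alike stand is at (215,463), and the skewer runs from (462,215) to (585,210). The skewer tip, the threading direction and the stand direction all point roughly along +y (left). The stand meant is the brown one, because white is excluded. I'll confirm in an enlarged crop.

```bash
cat > b.py <<'E'
from h import *
np.set_printoptions(precision=4,suppress=True)
im=get_image("top");a=im["img"][:,:,::-1]
def crop(x0,y0,x1,y1,s): return cv2.resize(a[y0:y1,x0:x1],None,fx=s,fy=s,interpolation=cv2.INTER_CUBIC)
A=crop(180,185,280,235,4);B=crop(200,128,300,178,4);C=crop(320,128,420,178,4);D=crop(100,300,200,350,4)
cv2.imwrite("pics/crops.png",np.vstack([np.hstack([A,B]),np.hstack([C,D])]))
# cloud
v,u=np.mgrid[0:420,0:560];uv=np.c_[u.ravel(),v.ravel()]
P=at_range(im,uv).reshape(420,560,3)
hsv=cv2.cvtColor(im["img"],cv2.COLOR_RGB2HSV)
def box(x0,x1,y0,y1,z0,z1): return (P[...,0]>x0)&(P[...,0]<x1)&(P[...,1]>y0)&(P[...,1]<y1)&(P[...,2]>z0)&(P[...,2]<z1)
def line(m,z,byband=None):
    vv,uu=np.nonzero(m);w=at_z(im,np.c_[uu,vv],z)
    print("n",len(w),"x",w[:,0].min(),w[:,0].max(),"y",w[:,1].min(),w[:,1].max(),"mean",w.mean(0))
    c=[];
    for col in np.unique(uu):
        s=w[uu==col]; c.append([s[:,1].mean(),s[:,0].mean(),len(s)])
    c=np.array(c);k=np.polyfit(c[:,0],c[:,1],1,w=c[:,2]);print("  x=%.4f*y+%.4f"%tuple(k)," med P",np.median(P[m],0)); return c
print("table z",np.median(P[box(.3,.4,-.05,.05,-.05,.05)][:,2]))
print("handle");c=line(box(.57,.64,-.31,-.225,.05,.09),.073)
print("skewer all>.05");c=line(box(.57,.64,-.31,-.08,.045,.09),.06);print(c[:: 4])
red=(hsv[...,0]<9)|(hsv[...,0]>172);red&=hsv[...,1]>140
print("rings");c=line(red&box(.40,.51,.03,.17,.05,.12),.075);print(c)
print("cradle>.04");c=line(box(.40,.51,.02,.26,.04,.12),.058);print(c)
print("stand forks");c=line(box(.55,.65,.02,.25,.03,.12),.08);print(c)
print("stand board");c=line(box(.53,.67,.0,.25,.005,.12),.012);print(c)
np.save("P.npy",P)
E
python3 b.py
```

```text
table z 0.001975830582352616
handle
n 328 x 0.5877910909149061 0.6171395505536034 y -0.2983032129171303 -0.2221647285686602 mean [ 0.6027 -0.2614  0.073 ]
  x=-0.0632*y+0.5862  med P [ 0.6026 -0.2625  0.0735]
skewer all>.05
n 651 x 0.5809027986741366 0.6201881113766465 y -0.3029286587666339 -0.09286434090237759 mean [ 0.6021 -0.2176  0.06  ]
  x=-0.0572*y+0.5897  med P [ 0.5993 -0.2286  0.0689]
[[-0.0929  0.5935  1.    ]
 [-0.1023  0.5938  3.    ]
 [-0.1117  0.5954  4.    ]
 [-0.1212  0.5957  4.    ]
 [-0.1306  0.596   4.    ]
 [-0.14    0.5987 14.    ]
 [-0.1495  0.5968 11.    ]
 [-0.159   0.5982  3.    ]
 [-0.1685  0.5997  4.    ]
 [-0.178   0.6     4.    ]
 [-0.1875  0.6014 13.    ]
 [-0.1971  0.6007  4.    ]
 [-0.2066  0.6022  3.    ]
 [-0.2162  0.6026  3.    ]
 [-0.2257  0.6029  9.    ]
 [-0.2353  0.6045 10.    ]
 [-0.2449  0.6048 10.    ]
 [-0.2545  0.6052 10.    ]
 [-0.2642  0.6055 10.    ]
 [-0.2738  0.6047 11.    ]
 [-0.2835  0.6039 14.    ]
 [-0.2932  0.6078 11.    ]
 [-0.3029  0.6082  7.    ]]
rings
n 210 x 0.4337464029122852 0.4740514777089773 y 0.07745794312397776 0.1394
[... 5712 characters left out ...]
 0.0609  0.6033 29.    ]
 [ 0.0585  0.6078 30.    ]
 [ 0.0558  0.5989 33.    ]
 [ 0.0535  0.6048 28.    ]
 [ 0.0511  0.6049 28.    ]
 [ 0.0485  0.6027 29.    ]
 [ 0.0462  0.6051 28.    ]
 [ 0.0437  0.6062 27.    ]
 [ 0.0413  0.6069 29.    ]
 [ 0.0387  0.6036 29.    ]
 [ 0.0363  0.6061 30.    ]
 [ 0.0339  0.6083 28.    ]
 [ 0.0314  0.6042 31.    ]
 [ 0.0289  0.6056 28.    ]
 [ 0.0263  0.6001 31.    ]
 [ 0.024   0.6053 30.    ]
 [ 0.0216  0.6058 28.    ]
 [ 0.0191  0.6047 29.    ]
 [ 0.0166  0.6047 29.    ]
 [ 0.0142  0.6067 29.    ]
 [ 0.0116  0.6012 31.    ]
 [ 0.0092  0.6035 30.    ]
 [ 0.0067  0.6032 30.    ]
 [ 0.0043  0.6051 29.    ]
 [ 0.0018  0.604  28.    ]
 [ 0.0002  0.6378  4.    ]]
```

View pics/crops.png

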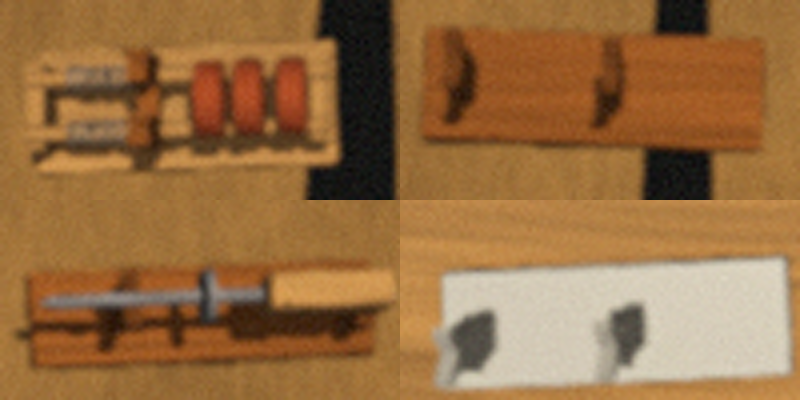

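The crops show the cradle with three rings, its stop on the left and its open end on the right. They also show the brown stand (forks at left, so its tip end is +y), the skewer in its rest (tip left), and the white decoy, which I'm leaving alone. The numbers agree with the sizes given: 175 mm dowels, 91 mm fork spacing and 168 mm from handle centre to tip. Next I move above the handle.

```bash
cat > go.py <<'E'
import sys; from h import *
np.set_printoptions(precision=2,suppress=True)
# usage: go.py x y z yawdeg [refx refy refz roll pitch yaw]
t=np.array(list(map(float,sys.argv[1:5])))
s=sensors.get_state();p=s["position"];Rc=R.from_euler('xyz',s["ee_rot"])
Rt=R.from_euler('xyz',[-90,0,t[3]],degrees=True)
print("t",round(s["clock"],2),"pos mm",p*1e3,"rpy deg",np.degrees(s["ee_rot"]),"F",s["ft_force"],"w",round(s["width"],4))
d=Rc.inv().apply(t[:3]-p)*1e3;r=np.degrees((Rc.inv()*Rt).as_rotvec())
print("shift",d,"rot",r,"rows>=",np.linalg.norm(d)/41.7,np.linalg.norm(r)/7.16)
E
python3 go.py 0.6055 -0.260 0.20 -85.7
```

```text
t 1.55 pos mm [179.24 598.76 231.27] rpy deg [-90.     0.   -16.66] F [ 0.6  -0.53  0.68] w 0.0851
shift [ 654.56   31.26 -700.52] rot [-0.   69.04 -0.  ] rows>= 23.003494047017632 9.642560731461776
```

```bash
python3 -m creep '[[[40,0,-43],[0,7,0],1],[[70,10,-75],[0,14,0],1],[[654.5,31,-700.5],[0,69,0],1],[[654.5,31,-700.5],[0,69,0],1],[[654.5,31,-700.5],[0,69,0],1],[[654.5,31,-700.5],[0,69,0],1],[[654.5,31,-700.5],[0,69,0],1],[[654.5,31,-700.5],[0,69,0],1],[[654.5,31,-700.5],[0,69,0],1],[[654.5,31,-700.5],[0,69,0],1],[[654.5,31,-700.5],[0,69,0],1],[[654.5,31,-700.5],[0,69,0],1],[[654.5,31,-700.5],[0,69,0],1],[[654.5,31,-700.5],[0,69,0],1],[[654.5,31,-700.5],[0,69,0],1],[[654.5,31,-700.5],[0,69,0],1],[[654.5,31,-700.5],[0,69,0],1],[[654.5,31,-700.5],[0,69,0],1],[[654.5,31,-700.5],[0,69,0],1],[[654.5,31,-700.5],[0,69,0],1]]'; python3 go.py 0.6055 -0.260 0.20 -85.7
```

```text
clock: 3.22
position: [0.5499, -0.1491, 0.2039]
ee_rot: [-1.57, -0.0, -1.496]
ft_force: [1.1, 0.0, -0.1]
width: 0.0855
t 3.22 pos mm [ 549.91 -149.14  203.85] rpy deg [-89.97  -0.   -85.69] F [ 1.1   0.03 -0.09] w 0.0855
shift [114.72   3.88  47.11] rot [-0.03  0.01  0.  ] rows>= 2.975472648999694 0.003966950235530949
```

```bash
python3 -m creep '[[[0,0,0],[0,0,0],1],[[0,0,0],[0,0,0],1],[[0,0,0],[0,0,0],1]]'; python3 go.py 0.6055 -0.260 0.13 -85.7
```

```text
clock: 3.47
position: [0.5487, -0.1467, 0.2033]
ee_rot: [-1.572, 0.001, -1.496]
ft_force: [-0.3, 0.0, 0.4]
width: 0.0849
t 3.47 pos mm [ 548.68 -146.66  203.3 ] rpy deg [-90.08   0.07 -85.71] F [-0.34  0.02  0.45] w 0.0849
shift [117.36  73.1   48.28] rot [ 0.08 -0.01 -0.07] rows>= 3.512004013365199 0.014340615741528267
```

```bash
python3 -m creep '[[[117,20,48],[0,0,0],1],[[117,40,48],[0,0,0],1],[[117,60,48],[0,0,0],1],[[117,73,48],[0,0,0],1],[[117,73,48],[0,0,0],1],[[117,73,48],[0,0,0],1],[[117,73,48],[0,0,0],1],[[117,73,48],[0,0,0],1]]'; python3 - <<'E'
from h import *
im=get_image("scene");save(im,"near.png",(90,140,250,260),5)
im=get_image("top");save(im,"neart.png",(320,120,430,180),5)
a=cv2.imread("pics/near.png");b=cv2.imread("pics/neart.png")
cv2.imwrite("pics/n1.png",np.vstack([cv2.resize(a,(533,400)),cv2.resize(b,(533,200))[:, :]]) )
E
python3 go.py 0.6055 -0.260 0.045 -85.7
```

```text
clock: 4.13
position: [0.6067, -0.2585, 0.1329]
ee_rot: [-1.569, -0.001, -1.493]
ft_force: [0.1, -0.4, 0.7]
width: 0.0854
t 4.23 pos mm [ 606.98 -258.98  133.17] rpy deg [-89.84  -0.09 -85.57] F [-0.55  0.36  0.89] w 0.0853
shift [ 0.77 88.17 -1.8 ] rot [-0.16  0.13  0.09] rows>= 2.114791860112784 0.031435916180859114
```

View pics/n1.png

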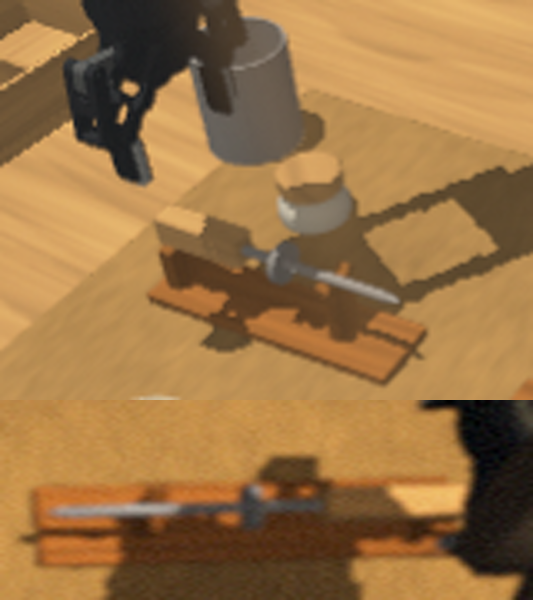

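The open fingers straddle the handle, with the handle front at about (325,500) in the lower panel and nothing in the way. Next I descend and close.

```bash
python3 -m creep '[[[0,30,-1.5],[0,0,0],1],[[0,60,-1.5],[0,0,0],1],[[0,80,-1.5],[0,0,0],1],[[0.5,88,-1.5],[0,0,0],1],[[0.5,88,-1.5],[0,0,0],1],[[0.5,88,-1.5],[0,0,0],1]]'; python3 go.py 0.6055 -0.260 0.045 -85.7
```

```text
clock: 4.73
position: [0.6052, -0.2606, 0.0439]
ee_rot: [-1.57, -0.001, -1.495]
ft_force: [0.9, 0.1, -0.0]
width: 0.0856
t 4.73 pos mm [ 605.24 -260.6    43.89] rpy deg [-89.93  -0.04 -85.64] F [ 0.85  0.13 -0.02] w 0.0856
shift [-0.58 -1.11  0.31] rot [-0.07  0.06  0.04] rows>= 0.030952997836022515 0.01392433132492464
```

```bash
python3 -m creep '[[[0,0,0],[0,0,0],0.2],[[0,0,0],[0,0,0],-0.2],[[0,0,0],[0,0,0],-0.4],[[0,0,0],[0,0,0],-0.5],[[0,0,0],[0,0,0],-0.7],[[0,0,0],[0,0,0],-1],[[0,0,0],[0,0,0],-1],[[0,0,0],[0,0,0],-1],[[0,0,0],[0,0,0],-1],[[0,0,0],[0,0,0],-1],[[0,0,0],[0,0,0],-1],[[0,0,0],[0,0,0],-1]]'; python3 go.py 0.6055 -0.260 0.15 -85.7;python3 -c "
from rig import sensors;print(sensors.get_state()['torque'])"
```

```text
clock: 5.73
position: [0.6054, -0.261, 0.0436]
ee_rot: [-1.569, -0.001, -1.495]
ft_force: [1.7, -0.2, 5.4]
width: 0.0212
t 5.73 pos mm [ 605.41 -260.97   43.63] rpy deg [-89.9   -0.05 -85.67] F [ 1.69 -0.18  5.44] w 0.0212
shift [  -0.87 -106.37    0.34] rot [-0.1   0.03  0.05] rows>= 2.5510343905854183 0.015486277662056926
[ 0.08344523 -0.11227272 -0.14759278]
```

```bash
python3 -m creep '[[[0,-15,0],[0,0,0],-1],[[0,-40,0],[0,0,0],-1],[[0,-75,0],[0,0,0],-1],[[0,-106,0],[0,0,0],-1],[[0,-106,0],[0,0,0],-1],[[0,-106,0],[0,0,0],-1],[[0,-106,0],[0,0,0],-1]]'; python3 go.py 0.4695 -0.126 0.12 -86.3
```

```text
clock: 6.32
position: [0.6032, -0.26, 0.1478]
ee_rot: [-1.573, 0.001, -1.495]
ft_force: [0.7, -0.1, -2.2]
width: 0.0213
t 6.32 pos mm [ 603.18 -260.02  147.76] rpy deg [-90.15   0.07 -85.64] F [ 0.69 -0.1  -2.18] w 0.0213
shift [-143.75   28.26 -123.04] rot [ 0.15  0.66 -0.07] rows>= 4.587895675245929 0.09490784878707584
```

```bash
python3 -m creep '[[[-20,0,-20],[0,0.6,0],-1],[[-50,6,-45],[0,0.6,0],-1],[[-80,14,-70],[0,0.6,0],-1],[[-110,22,-95],[0,0.6,0],-1],[[-130,28,-113],[0,0.6,0],-1],[[-144,28,-123],[0,0.6,0],-1],[[-144,28,-123],[0,0.6,0],-1],[[-144,28,-123],[0,0.6,0],-1],[[-144,28,-123],[0,0.6,0],-1],[[-144,28,-123],[0,0.6,0],-1]]'
cat > m.py <<'E'
import sys;from h import *
np.set_printoptions(precision=4,suppress=True)
name=sys.argv[1];zax=float(sys.argv[2])
s=sensors.get_state();print("tcp",s["position"],np.degrees(s["ee_rot"]),s["ft_force"])
im=get_image("top");a=im["img"][:,:,::-1]
sc=get_image("scene")
for c,i in(("top",im),("scene",sc)):
    for n,z in(("skewer_tip",zax),("skewer_collar",zax),("ring_1_center",.075)):
        for d in place_of(c,n)[:2]:
            uv=np.array(d["point"])*[560,420];print(c,n,round(d["conf"],2),uv.round(1),at_z(i,uv,z)[0])
t=cv2.resize(a[180:240,180:340],None,fx=5,fy=5,interpolation=cv2.INTER_CUBIC)
b=cv2.resize(sc["img"][150:270,180:420,::-1],(600,300),interpolation=cv2.INTER_CUBIC)
b=cv2.copyMakeBorder(b,0,0,100,100,cv2.BORDER_CONSTANT)
cv2.imwrite("pics/"+name,np.vstack([t,b]))
E
python3 m.py m1.png 0.137
```

```text
clock: 7.15
position: [0.4719, -0.1271, 0.1207]
ee_rot: [-1.57, -0.0, -1.506]
ft_force: [0.4, 0.3, -1.3]
width: 0.0212
tcp [ 0.4719 -0.1271  0.1207] [-89.9722  -0.0273 -86.2864] [ 0.3511  0.286  -1.2647]
top skewer_tip 0.86 [271.6 204. ] [0.4637 0.0402 0.137 ]
top skewer_tip 0.31 [122.  189.9] [0.4845 0.362  0.137 ]
top skewer_collar 0.58 [312.9 203.2] [ 0.4679 -0.0476  0.137 ]
top ring_1_center 0.59 [253.1 210.9] [0.4515 0.082  0.075 ]
scene skewer_tip 0.78 [288.7 191.4] [0.4617 0.0472 0.137 ]
scene skewer_tip 0.19 [256.9 268.5] [0.6982 0.1053 0.137 ]
scene skewer_collar 0.72 [251.6 177. ] [ 0.4546 -0.0579  0.137 ]
scene skewer_collar 0.19 [254.5 268.1] [0.6994 0.1009 0.137 ]
scene ring_1_center 0.67 [301.5 217.9] [0.4663 0.0848 0.075 ]
```

View pics/m1.png

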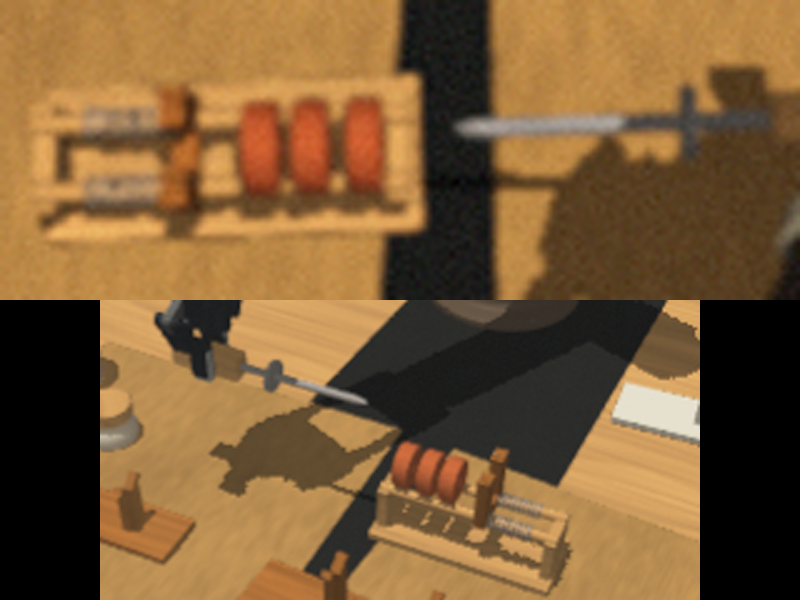

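Top panel: the tip is at (460,127) and the rings centre on row 147, with the rod parallel and still higher up. Bottom panel: the skewer is level in the grip. I lower to the bore height and measure both at the same height.

```bash
python3 -m creep '[[[0,20,-1],[0,0,0],-1],[[0,40,-2],[0,0,0],-1],[[0,55,-2.5],[0,0,0],-1],[[0,62,-2.5],[0,0,0],-1],[[0,62,-2.5],[0,0,0],-1],[[0,62,-2.5],[0,0,0],-1],[[0,62,-2.5],[0,0,0],-1],[[0,62,-2.5],[0,0,0],-1]]'
cat > k.py <<'E'
from h import *
np.set_printoptions(precision=4,suppress=True)
S=[];PS=[]
for i in range(4):
    im=get_image("top");s=sensors.get_state();S.append(np.r_[s["position"],np.degrees(s["ee_rot"]),s["ft_force"]])
    v,u=np.mgrid[0:420,0:560];PS.append(at_range(im,np.c_[u.ravel(),v.ravel()]).reshape(420,560,3))
    if i==0: hs=[]
    hs.append(im["img"].astype(float))
print("tcp",np.mean(S,0));P=np.median(PS,0);img=np.mean(hs,0)
s=np.mean(S,0)
def cen(m,z):
    vv,uu=np.nonzero(m);w=at_z(im,np.c_[uu,vv],z);o=[]
    for c in np.unique(uu):
        q=w[uu==c];o.append([q[:,1].mean(),(q[:,0].min()+q[:,0].max())/2,len(q)])
    return np.array(o)
def box(y0,y1,z0,z1): return (P[...,0]>.41)&(P[...,0]<.51)&(P[...,1]>y0)&(P[...,1]<y1)&(P[...,2]>z0)&(P[...,2]<z1)
ty=s[1]+.168
rod=cen(box(ty-.09,ty+.01,.06,.1),.075);print("rod tip y",rod[:,0].max())
rod=rod[(rod[:,0]<ty-.012)&(rod[:,2]<6)]
k=np.polyfit(rod[:,0],rod[:,1],1);print("rod slope %.4f x@-.02 %.4f x@tip %.4f"%(k[0],np.polyval(k,-.02),np.polyval(k,ty)),"n",len(rod),"width",rod[:,2].mean(),"resid",np.std(np.polyval(k,rod[:,0])-rod[:,1]),"height",np.median(P[box(ty-.08,ty-.02,.06,.1)][:,2]))
r=cen(box(.07,.145,.068,.12),.080);r=r[r[:,2]>14];kr=np.polyfit(r[:,0],r[:,1],1);print("ring slope %.4f x@.108 %.4f"%(kr[0],np.polyval(kr,.108)),"n",len(r),"w",r[:,2].mean(),"y range",r[:,0].min(),r[:,0].max())
d=cen(box(.062,.24,.035,.12),.055);d=d[(d[:,2]>19)&((d[:,0]<.075)|(d[:,0]>.225))];print("ends",d)
print("ring top z",np.sort(P[box(.07,.145,.068,.12)][:,2])[-40:].mean())
for y in(.0835,.1075,.131): print(y,"rod x",np.polyval(k,y),"ring x",np.polyval(kr,y))
E
python3 k.py
```

```text
clock: 8.22
position: [0.4697, -0.1269, 0.0599]
ee_rot: [-1.568, -0.001, -1.505]
ft_force: [0.2, 0.0, -1.5]
width: 0.021
tcp [  0.4693  -0.1268   0.0597 -89.8987  -0.045  -86.2598  -0.4454  -0.1635
  -1.7723]
rod tip y 0.039268748272104734
rod slope -0.0660 x@-.02 0.4625 x@tip 0.4585 n 34 width 3.411764705882353 resid 0.0003034510180759677 height 0.08040998559255286
ring slope -0.0563 x@.108 0.4552 n 22 w 19.09090909090909 y range 0.07542569627248609 0.13642947873373898
ends [[ 0.2366  0.4467 22.    ]
 [ 0.2342  0.4467 22.    ]
 [ 0.2319  0.4468 22.    ]
 [ 0.2296  0.4469 22.    ]
 [ 0.2272  0.447  22.    ]
 [ 0.0718  0.4574 21.    ]
 [ 0.0694  0.4575 21.    ]
 [ 0.0671  0.4575 21.    ]
 [ 0.0648  0.4588 22.    ]]
ring top z 0.09801253336485372
0.0835 rod x 0.45571574160803385 ring x 0.45656450438464236
0.1075 rod x 0.45413117118964785 ring x 0.4552143102789108
0.131 rod x 0.45257961265497815 ring x 0.45389224521704863
```

```bash
python3 -m creep '[[[0,0.7,1],[0,0,0],-1],[[0,0.7,1],[0,0,0],-1],[[0,0.7,1],[0,0,0],-1],[[0,0.7,1],[0,0,0],-1],[[0,0.7,1],[0,0,0],-1]]'
cat >> k.py <<'E'
vv,uu=np.nonzero(box(ty-.085,ty-.012,.06,.1));h=P[vv,uu]
cs=[(h[uu==c][:,1].mean(),h[uu==c][:,2].max()) for c in np.unique(uu) if 1<(uu==c).sum()<6];cs=np.array(cs);kz=np.polyfit(cs[:,0],cs[:,1],1);print("height slope %.4f, crest z at tip %.4f, mid %.4f"%(kz[0],np.polyval(kz,ty),np.polyval(kz,ty-.05)))
E
python3 k.py
```

```text
clock: 8.83
position: [0.4695, -0.1264, 0.058]
ee_rot: [-1.571, 0.0, -1.506]
ft_force: [0.0, -0.4, -2.2]
width: 0.0213
tcp [  0.4695  -0.1264   0.058  -90.0064   0.002  -86.2605   0.1342  -0.0156
  -1.2216]
rod tip y 0.039235002809955
rod slope -0.0621 x@-.02 0.4624 x@tip 0.4586 n 34 width 3.5 resid 0.00032040095841073287 height 0.07874043648009797
ring slope -0.0563 x@.108 0.4552 n 22 w 19.0 y range 0.07542569627248609 0.13642947873373898
ends [[ 0.2366  0.4467 22.    ]
 [ 0.2342  0.4467 22.    ]
 [ 0.2319  0.4468 22.    ]
 [ 0.2296  0.4469 22.    ]
 [ 0.2272  0.447  22.    ]
 [ 0.0718  0.4574 21.    ]
 [ 0.0694  0.4575 21.    ]
 [ 0.0671  0.4575 21.    ]
 [ 0.0648  0.4588 22.    ]]
ring top z 0.09774960031588845
0.0835 rod x 0.45597920483617455 ring x 0.45656450516231123
0.1075 rod x 0.45448850211326486 ring x 0.45521431076909136
0.131 rod x 0.4530288556970825 ring x 0.4538922454257302
height slope -0.0043, crest z at tip 0.0797, mid 0.0799
```

```bash
python3 -m creep '[[[-10,0,0.5],[0,0,0],-1],[[-20,0,0.5],[0,0,0],-1],[[-27,0,0.5],[0,0,0],-1],[[-31,0,0.5],[0,0,0],-1],[[-35,0,0.5],[0,0,0],-1],[[-39,0,0.5],[0,0,0],-1],[[-43,0,0.5],[0,0,0],-1],[[-47,0,0.5],[0,0,0],-1],[[-51,0,0.5],[0,0,0],-1],[[-54,0,0.5],[0,0,0],-1],[[-54,0,0.5],[0,0,0],-1]]';python3 m.py m2.png 0.075
```

```text
clock: 9.95
position: [0.4663, -0.072, 0.058]
ee_rot: [-1.571, 0.0, -1.505]
ft_force: [-0.5, 0.1, -1.9]
width: 0.0209
tcp [ 0.4663 -0.072   0.058 ] [-90.0148   0.0114 -86.2373] [-0.4671  0.1249 -1.8969]
top skewer_tip 0.66 [246.4 208.7] [0.456  0.0974 0.075 ]
top skewer_tip 0.21 [240.4 206.7] [0.4602 0.1112 0.075 ]
top skewer_collar 0.51 [285.2 208.9] [0.4581 0.0092 0.075 ]
top skewer_collar 0.4 [184.6 212.8] [0.4424 0.2378 0.075 ]
top ring_1_center 0.73 [250.1 213.7] [0.4449 0.0886 0.075 ]
top ring_1_center 0.18 [440.1 224.3] [ 0.4328 -0.3494  0.075 ]
scene skewer_tip 0.71 [255.8 269.5] [0.6559 0.0742 0.075 ]
scene skewer_collar 0.87 [269.5 204.7] [ 0.4603 -0.0059  0.075 ]
scene skewer_collar 0.38 [157.5 228.5] [ 0.6589 -0.1892  0.075 ]
scene ring_1_center 0.47 [302.  217.2] [0.4634 0.0847 0.075 ]
```

View pics/m2.png

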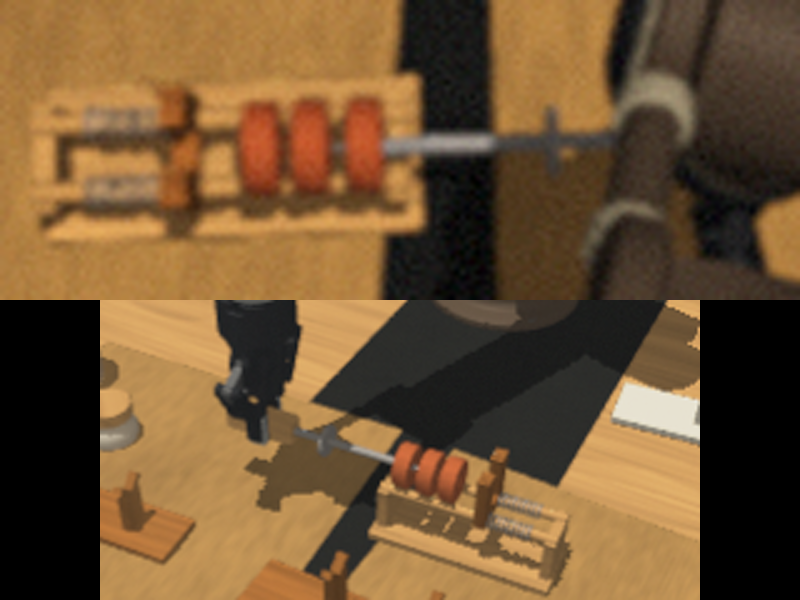

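The tip shows in the gap behind ring 1 at (340,148). It went through with no side force, so I continue through rings 2 and 3.

```bash
python3 -m creep '[[[-4,0,0],[0,0,0],-1],[[-8,0,0],[0,0,0],-1],[[-12,0,0],[0,0,0],-1],[[-16,0,0],[0,0,0],-1],[[-20,0,0],[0,0,0],-1],[[-24,0,0],[0,0,0],-1],[[-28,0,0],[0,0,0],-1],[[-32,0,0],[0,0,0],-1],[[-36,0,0],[0,0,0],-1],[[-36,0,0],[0,0,0],-1]]'; python3 k.py|head -1; python3 -m creep '[[[-5,0,0],[0,0,0],-1],[[-10,0,0],[0,0,0],-1],[[-15,0,0],[0,0,0],-1],[[-20,0,0],[0,0,0],-1],[[-25,0,0],[0,0,0],-1],[[-30,0,0],[0,0,0],-1],[[-34,0,0],[0,0,0],-1],[[-34,0,0],[0,0,0],-1]]'; python3 m.py m3.png .075
```

```text
clock: 11.18
position: [0.4639, -0.0358, 0.058]
ee_rot: [-1.571, 0.0, -1.505]
ft_force: [-0.6, -0.1, -1.2]
width: 0.0213
tcp [  0.4642  -0.0365   0.0581 -89.9987  -0.0064 -86.2365   0.7226   0.4011
clock: 12.05
position: [0.4617, -0.0018, 0.058]
ee_rot: [-1.571, 0.0, -1.505]
ft_force: [1.4, 0.0, -1.2]
width: 0.0211
tcp [ 0.4617 -0.0018  0.058 ] [-90.0129   0.0125 -86.2079] [ 1.3822  0.0495 -1.235 ]
top skewer_tip 0.44 [219.9 207.7] [0.4565 0.1577 0.075 ]
scene skewer_tip 0.78 [335.2 225.7] [0.4531 0.1654 0.075 ]
scene skewer_collar 0.62 [301.  212.2] [0.4483 0.0745 0.075 ]
scene ring_1_center 0.43 [301.4 215.4] [0.4584 0.0806 0.075 ]
```

View pics/m3.png

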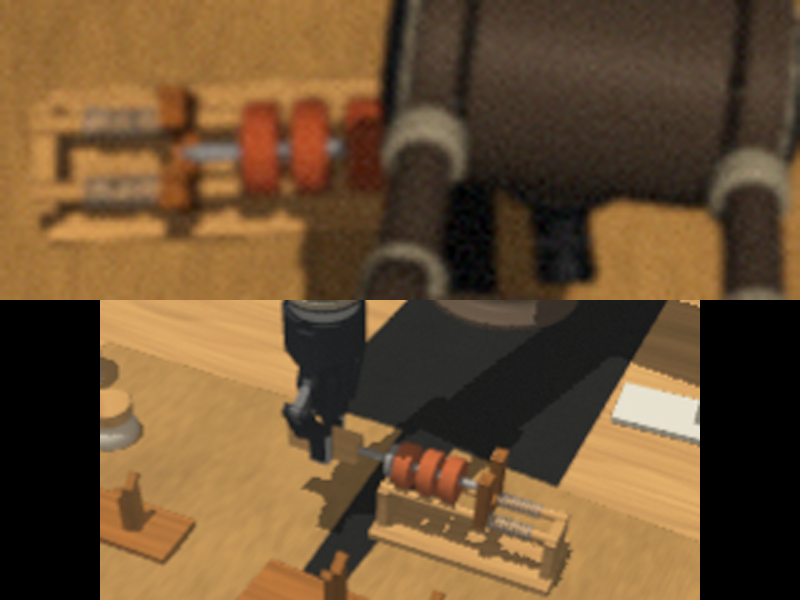

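All three rings are threaded and the tip is entering the stop's slot at (190,152). Now I push slowly.

```bash
python3 -m creep '[[[-3,0,0],[0,0,0],-1],[[-5,0,0],[0,0,0],-1],[[-7,0,0],[0,0,0],-1],[[-9,0,0],[0,0,0],-1],[[-11,0,0],[0,0,0],-1],[[-13,0,0],[0,0,0],-1],[[-15,0,0],[0,0,0],-1],[[-17,0,0],[0,0,0],-1],[[-19,0,0],[0,0,0],-1],[[-21,0,0],[0,0,0],-1],[[-23,0,0],[0,0,0],-1],[[-25,0,0],[0,0,0],-1],[[-27,0,0],[0,0,0],-1],[[-29,0,0],[0,0,0],-1],[[-31,0,0],[0,0,0],-1],[[-33,0,0],[0,0,0],-1]]'
```

```text
clock: 13.78
position: [0.4598, 0.0305, 0.0581]
ee_rot: [-1.571, -0.0, -1.506]
ft_force: [-0.1, -1.2, -1.2]
width: 0.0211
```

```bash
python3 -m creep '[[[-1,0,0],[0,0,0],-1],[[-2,0,0],[0,0,0],-1],[[-3,0,0],[0,0,0],-1],[[-4,0,0],[0,0,0],-1],[[-4,0,0],[0,0,0],-1]]'; python3 m.py m4.png .075 |head -1
```

```text
clock: 14.2
position: [0.4595, 0.0345, 0.0581]
ee_rot: [-1.571, 0.0, -1.506]
ft_force: [-0.3, -0.1, -1.4]
width: 0.0213
tcp [0.4595 0.0345 0.0581] [-90.0032   0.0116 -86.2645] [-0.314  -0.0843 -1.4156]
```

View pics/m4.png

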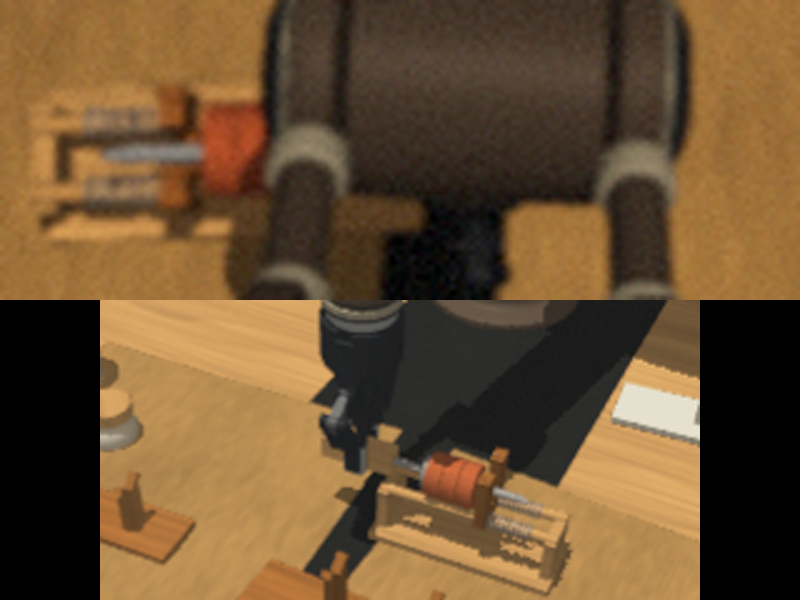

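The row is closed up, and the front ring at (203,150) is still about 5–7 mm short of the stop. I continue in 1 mm steps.

```bash
for i in 1 2 3; do :; done; python3 -m creep '[[[-1,0,0],[0,0,0],-1],[[-2,0,0],[0,0,0],-1],[[-3,0,0],[0,0,0],-1],[[-3,0,0],[0,0,0],-1]]'
```

```text
clock: 14.93
position: [0.4593, 0.0374, 0.0581]
ee_rot: [-1.571, 0.0, -1.505]
ft_force: [0.2, 0.5, -0.9]
width: 0.0212
```

```bash
python3 -m creep '[[[-0.5,0,0],[0,0,0],-1],[[-1,0,0],[0,0,0],-1],[[-1,0,0],[0,0,0],-1],[[-1,0,0],[0,0,0],-1]]'
```

```text
clock: 15.27
position: [0.4592, 0.0383, 0.0581]
ee_rot: [-1.571, 0.0, -1.506]
ft_force: [0.3, 0.7, -1.1]
width: 0.0213
```

```bash
python3 -m creep '[[[-0.5,0,0],[0,0,0],-1],[[-1,0,0],[0,0,0],-1],[[-1,0,0],[0,0,0],-1]]'
```

```text
clock: 15.52
position: [0.4592, 0.0393, 0.0581]
ee_rot: [-1.571, 0.0, -1.506]
ft_force: [-0.5, -0.1, -1.4]
width: 0.0211
```

```bash
python3 -m creep '[[[-0.5,0,0],[0,0,0],-1],[[-1,0,0],[0,0,0],-1],[[-1,0,0],[0,0,0],-1]]'
```

```text
clock: 15.77
position: [0.4591, 0.0402, 0.0581]
ee_rot: [-1.571, -0.0, -1.505]
ft_force: [-0.1, -1.9, -1.6]
width: 0.0211
```

```bash
python3 -m creep '[[[-0.5,0,0],[0,0,0],-1],[[-1,0,0],[0,0,0],-1],[[-1,0,0],[0,0,0],-1]]'
```

```text
clock: 16.02
position: [0.4592, 0.0408, 0.0581]
ee_rot: [-1.571, -0.001, -1.505]
ft_force: [-0.7, -4.4, -1.5]
width: 0.0211
```

```bash
python3 -m creep '[[[-0.5,0,0],[0,0,0],-1],[[-1,0,0],[0,0,0],-1],[[-1,0,0],[0,0,0],-1]]'
```

```text
clock: 16.27
position: [0.4592, 0.0413, 0.0581]
ee_rot: [-1.571, -0.002, -1.504]
ft_force: [-0.0, -6.9, -1.9]
width: 0.0211
```

About 7 N now. I hold it for a bit over a second.

```bash
python3 -m creep '[[[0,0,0],[0,0,0],-1],[[0,0,0],[0,0,0],-1],[[0,0,0],[0,0,0],-1],[[0,0,0],[0,0,0],-1],[[0,0,0],[0,0,0],-1],[[0,0,0],[0,0,0],-1],[[0,0,0],[0,0,0],-1],[[0,0,0],[0,0,0],-1],[[0,0,0],[0,0,0],-1],[[0,0,0],[0,0,0],-1],[[0,0,0],[0,0,0],-1],[[0,0,0],[0,0,0],-1],[[0,0,0],[0,0,0],-1],[[0,0,0],[0,0,0],-1]]'; python3 m.py m5.png .075 |head -1
```

```text
clock: 17.43
position: [0.4592, 0.0413, 0.0581]
ee_rot: [-1.571, -0.002, -1.505]
ft_force: [-0.1, -6.6, -1.3]
width: 0.0213
tcp [0.4592 0.0413 0.0581] [-89.9886  -0.0948 -86.2109] [-0.1229 -6.6048 -1.3078]
```

View pics/m5.png

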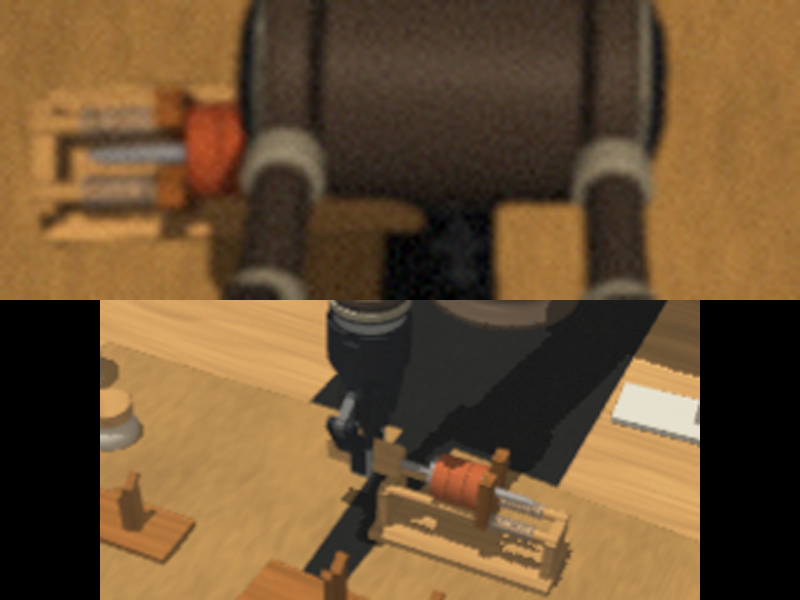

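The row is snug against the stop at (185,150), with 6.6–6.9 N held for more than a second. Next I back off 2 mm, lift, and tip the nose up a little. I also refine the stand pose from the first picture.

```bash
python3 -m creep '[[[1,0,0],[0,0,0],-1],[[2,0,0],[0,0,0],-1],[[2,-2,0],[0,0,0],-1],[[2,-4,0],[0,0,0],-1],[[2,-7,0],[0,0,0.5],-1],[[2,-11,0],[0,0,1],-1],[[2,-15,0],[0,0,1.5],-1],[[2,-20,0],[0,0,2],-1],[[2,-26,0],[0,0,2.5],-1],[[2,-32,0],[0,0,3],-1],[[2,-40,0],[0,0,3],-1],[[2,-50,0],[0,0,3],-1],[[2,-60,0],[0,0,3],-1],[[2,-70,0],[0,0,3],-1],[[2,-76,0],[0,0,3],-1],[[2,-80,0],[0,0,3],-1],[[2,-80,0],[0,0,3],-1],[[2,-80,0],[0,0,3],-1],[[2,-80,0],[0,0,3],-1]]'
python3 - <<'E'
from h import *
np.set_printoptions(precision=4,suppress=True)
im=get_image("top")
a=cv2.imread("pics/top0.png");a=cv2.resize(a,(560,420),interpolation=cv2.INTER_AREA)
b=cv2.cvtColor(cv2.GaussianBlur(a,(3,3),0),cv2.COLOR_BGR2HSV).astype(int)
print("board hsv",b[162,270],b[160,240],"mat",b[120,250],b[175,240])
P=np.load("P.npy")
H=b[...,0];S=b[...,1];V=b[...,2]
m=np.zeros(H.shape,np.uint8);m[120:185,190:305]=((H<14)&(S>120)&(V>60))[120:185,190:305]
m=cv2.morphologyEx(m,cv2.MORPH_OPEN,np.ones((3,3)));m=cv2.morphologyEx(m,cv2.MORPH_CLOSE,np.ones((9,9)))
n,l,st,_=cv2.connectedComponentsWithStats(m);i=1+st[1:,4].argmax();c=cv2.findContours((l==i).astype(np.uint8),0,2)[0][0]
rr=cv2.minAreaRect(c);print(st[i],rr);w=at_z(im,cv2.boxPoints(rr),.010);print(w,w.mean(0))
for lo,hi in((.160,.195),(.075,.10)):
    M=(P[...,0]>.57)&(P[...,0]<.64)&(P[...,1]>lo)&(P[...,1]<hi)&(P[...,2]>.05)&(P[...,2]<.11)
    p=P[M];print("fork",M.sum(),p.min(0),p.max(0),p.mean(0))
save(im,"l1a.png",(180,110,340,240),5);sc=get_image("scene");save(sc,"l1b.png",(200,130,380,265),4)
A=cv2.imread("pics/l1a.png");B=cv2.imread("pics/l1b.png");cv2.imwrite("pics/l1.png",np.hstack([cv2.resize(A,(400,325)),cv2.resize(B,(400,325))]))
E
python3 go.py .604 .0355 .15 -92
```

```text
clock: 19.42
position: [0.4586, 0.0403, 0.1376]
ee_rot: [-1.572, 0.052, -1.506]
ft_force: [0.4, 0.1, -3.0]
width: 0.0213
board hsv [ 13 197 141] [ 13 200 148] mat [ 17 163 155] [ 17 163 164]
[ 206  136   84   30 2232] ((247.5, 150.5), (29.0, 83.0), 90.0)
[[0.6372 0.208  0.01  ]
 [0.6433 0.0028 0.01  ]
 [0.5706 0.0009 0.01  ]
 [0.5646 0.2046 0.01  ]] [0.6039 0.1041 0.01  ]
fork 83 [0.5905 0.1746 0.0553] [0.6236 0.1848 0.0848] [0.6073 0.1789 0.0751]
fork 73 [0.59   0.0833 0.0504] [0.6235 0.0937 0.0848] [0.6058 0.0878 0.0743]
t 19.52 pos mm [458.53  40.31 137.43] rpy deg [-90.08   3.01 -86.26] F [ 0.17  0.48 -2.66] w 0.0215
shift [ 13.6  -13.51 144.83] rot [ 0.23  5.74 -3.  ] rows>= 3.503430557376519 0.9050435393033562
```

View pics/l1.png

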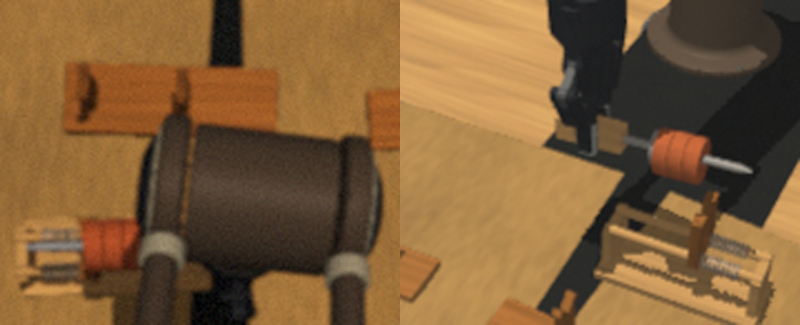

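The stack hangs on the skewer against the collar, clear of the cradle (right panel, rings at (680,157)). The fork cloud gives fork centres 91 mm apart. That puts the stand origin at about (0.6055, 0.0375) with yaw about 89.2°. I move over it slowly.

```bash
python3 -m creep '[[[1,-1,5],[0,0.3,0],-1],[[2,-2,15],[0,0.6,0],-1],[[3,-3,27],[0,1,0],-1],[[4,-4,40],[0,1.5,0],-1],[[5,-4,53],[0,2,0],-1],[[7,-4,66],[0,2.4,0],-1],[[8,-4,79],[0,2.8,0],-1],[[9,-4,92],[0,3.2,0],-1],[[10,-4,105],[0,3.6,0],-1],[[11,-4,117],[0,4,0],-1],[[11,-4,128],[0,4.3,0],-1],[[12,-4,137],[0,4.5,0],-1],[[12,-4,143],[0,4.5,0],-1],[[12,-4,146],[0,4.5,0],-1],[[12,-4,146],[0,4.5,0],-1],[[12,-4,146],[0,4.5,0],-1],[[12,-4,146],[0,4.5,0],-1]]'
python3 go.py .6055 .0375 .10 -90.8
```

```text
clock: 20.93
position: [0.6049, 0.0376, 0.1412]
ee_rot: [-1.576, 0.052, -1.584]
ft_force: [-0.6, -0.2, -3.6]
width: 0.0209
t 20.93 pos mm [604.9   37.64 141.18] rpy deg [-90.3    2.99 -90.76] F [-0.6  -0.21 -3.57] w 0.0209
shift [ 2.27 41.12  0.82] rot [ 0.3   0.04 -2.99] rows>= 0.9876817276919486 0.41955603548324166
```

```bash
python3 -m creep '[[[0,4,0],[0,0,-0.3],-1],[[0.5,10,0],[0.1,0,-0.7],-1],[[1,18,0.5],[0.1,0,-1.2],-1],[[1.5,26,0.8],[0.2,0,-1.6],-1],[[2,34,0.8],[0.3,0,-2],-1],[[2.5,42,0.8],[0.3,0,-2.4],-1],[[2.8,49,0.8],[0.3,0,-2.8],-1],[[3,54,0.8],[0.3,0,-3],-1],[[3,56,0.8],[0.3,0,-3],-1],[[3,56,0.8],[0.3,0,-3],-1],[[3,56,0.8],[0.3,0,-3],-1]]'
python3 go.py .6055 .0375 .06 -90.8
python3 - <<'E'
from h import *
np.set_printoptions(precision=4,suppress=True)
im=get_image("top");sc=get_image("scene")
v,u=np.mgrid[0:420,0:560];P=at_range(im,np.c_[u.ravel(),v.ravel()]).reshape(420,560,3)
def B(y0,y1,z0,z1):return (P[...,0]>.57)&(P[...,0]<.645)&(P[...,1]>y0)&(P[...,1]<y1)&(P[...,2]>z0)&(P[...,2]<z1)
M=B(.186,.215,.08,.13);print("rod beyond fork",M.sum(),P[M].mean(0),P[M].max(0),P[M].min(0))
M=B(.167,.19,.09,.13);print("rod over fork",M.sum(),P[M].mean(0))
M=B(.17,.19,.05,.088);print("fork2",M.sum(),P[M].min(0),P[M].max(0))
M=B(.10,.175,.095,.14);
for y in np.arange(.10,.18,.005):
    q=P[M&(abs(P[...,1]-y)<.0025)];print(round(y,3),len(q),q[:,2].max() if len(q) else 0,end="; ")
print([(d["conf"],at_z(im,np.array(d["point"])*[560,420],.099)) for d in place_of("top","skewer_tip")[:1]])
save(im,"s1a.png",(180,110,300,200),5);save(sc,"s1b.png",(200,170,360,290),4)
A=cv2.imread("pics/s1a.png");Bm=cv2.imread("pics/s1b.png");cv2.imwrite("pics/s1.png",np.hstack([cv2.resize(A,(400,300)),cv2.resize(Bm,(400,300))]))
E
```

```text
clock: 21.85
position: [0.6064, 0.0375, 0.0854]
ee_rot: [-1.569, -0.0, -1.584]
ft_force: [1.0, -0.7, -1.9]
width: 0.0208
t 21.85 pos mm [606.39  37.5   85.38] rpy deg [-89.92  -0.01 -90.76] F [ 1.01 -0.69 -1.9 ] w 0.0208
shift [ 0.01 25.38 -0.93] rot [-0.08  0.04  0.01] rows>= 0.6091281955717336 0.012091522045528151
rod beyond fork 29 [0.6087 0.1945 0.1052] [0.6129 0.2049 0.1091] [0.6054 0.1868 0.1005]
rod over fork 34 [0.6084 0.1799 0.1052]
fork2 67 [0.59   0.1744 0.0506] [0.6232 0.1846 0.0861]
0.1 0 0; 0.105 0 0; 0.11 0 0; 0.115 0 0; 0.12 0 0; 0.125 0 0; 0.13 0 0; 0.135 8 0.11827522518709217; 0.14 21 0.1260978119612784; 0.145 49 0.12276319176529167; 0.15 44 0.1228004374008023; 0.155 39 0.12419433183350251; 0.16 8 0.12058569116086766; 0.165 8 0.10916853344356105; 0.17 6 0.10743214832004011; 0.175 3 0.10679969355765287; [(0.4, array([[0.6158, 0.2025, 0.099 ]]))]
```

View pics/s1.png

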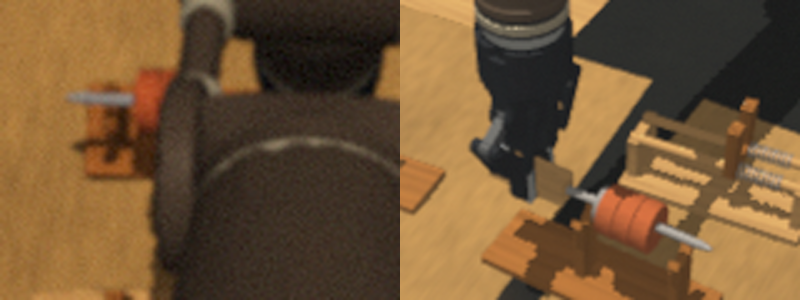

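The rod is over both forks: it measures x 0.608 against fork 2's 0.607. The tip at (70,98) in the left panel points along the stand, and the rings end short of fork 2. I lower with a 1 mm correction.

```bash
python3 -m creep '[[[0,4,-1],[0,0,0],-1],[[0,9,-1],[0,0,0],-1],[[0,14,-1],[0,0,0],-1],[[0,18,-1],[0,0,0],-1],[[0,21,-1],[0,0,0],-1],[[0,24,-1],[0,0,0],-1],[[0,25,-1],[0,0,0],-1],[[0,26,-1],[0,0,0],-1],[[0,26,-1],[0,0,0],-1],[[0,26,-1],[0,0,0],-1]]'
```

```text
clock: 22.83
position: [0.6055, 0.0375, 0.0595]
ee_rot: [-1.569, -0.0, -1.584]
ft_force: [0.9, -0.5, -2.6]
width: 0.0209
```

```bash
python3 -m creep '[[[0,0.7,0],[0,0,0],-1],[[0,1.2,0],[0,0,0],-1],[[0,1.2,0],[0,0,0],-1],[[0,1.2,0],[0,0,0],-1]]'
```

```text
clock: 23.17
position: [0.6059, 0.0375, 0.0588]
ee_rot: [-1.568, -0.0, -1.584]
ft_force: [0.3, 1.3, 0.9]
width: 0.0212
```

```bash
python3 -m creep '[[[0,0.5,0],[0,0,0],-1],[[0,1,0],[0,0,0],-1],[[0,1,0],[0,0,0],-1],[[0,1,0],[0,0,0],-1]]'
```

```text
clock: 23.5
position: [0.6063, 0.0375, 0.0582]
ee_rot: [-1.568, -0.0, -1.584]
ft_force: [0.5, -1.7, 4.7]
width: 0.0209
```

Contact with the forks. I release gradually.

```bash
python3 -m creep '[[[0,0,0],[0,0,0],-0.45],[[0,0,0],[0,0,0],-0.4],[[0,0,0],[0,0,0],-0.3],[[0,0,0],[0,0,0],-0.2],[[0,0,0],[0,0,0],0],[[0,0,0],[0,0,0],0.3],[[0,0,0],[0,0,0],0.6],[[0,0,0],[0,0,0],0.6],[[0,0,0],[0,0,0],0.6],[[0,0,0],[0,0,0],0.6]]'; python3 -m creep '[[[0,-5,0],[0,0,0],0.6],[[0,-15,0],[0,0,0],0.6],[[0,-30,0],[0,0,0],0.6],[[0,-60,0],[0,0,0],0.6],[[0,-100,0],[0,0,0],0.6],[[0,-150,0],[0,0,0],0.6],[[0,-200,0],[0,0,0],0.6],[[30,-220,-30],[0,0,0],0.6],[[70,-220,-60],[0,0,0],0.6],[[110,-220,-90],[0,0,0],0.6],[[150,-220,-120],[0,0,0],0.6],[[190,-220,-150],[0,0,0],0.6],[[230,-220,-150],[0,0,0],0.6],[[260,-220,-150],[0,0,0],0.6],[[260,-220,-150],[0,0,0],0.6],[[260,-220,-150],[0,0,0],0.6]]'
python3 - <<'E'
from h import *
np.set_printoptions(precision=4,suppress=True)
im=get_image("top");sc=get_image("scene")
v,u=np.mgrid[0:420,0:560];P=at_range(im,np.c_[u.ravel(),v.ravel()]).reshape(420,560,3)
def B(y0,y1,z0,z1):return (P[...,0]>.57)&(P[...,0]<.645)&(P[...,1]>y0)&(P[...,1]<y1)&(P[...,2]>z0)&(P[...,2]<z1)
for n,b in(("tip rod",(.188,.22,.06,.12)),("handle",(-.01,.074,.06,.12)),("rings",(.11,.167,.065,.12))):
    M=B(*b);q=P[M];print(n,len(q),q.mean(0) if len(q) else 0,"y",q[:,1].min(),q[:,1].max(),"ztop",np.percentile(q[:,2],90))
for c,i in(("top",im),("scene",sc)):
    for n in("skewer_grip","skewer_tip","skewer_collar","ring_1_center"):
        for d in place_of(c,n)[:3]: print(c,n,round(d["conf"],2),at_z(i,np.array(d["point"])*[560,420],.075)[0])
save(im,"f1a.png",(180,110,300,200),5);save(sc,"f1b.png",(200,190,340,295),4)
A=cv2.imread("pics/f1a.png");Bm=cv2.imread("pics/f1b.png");cv2.imwrite("pics/f1.png",np.hstack([cv2.resize(A,(400,300)),cv2.resize(Bm,(400,300))]))
E
```

```text
clock: 24.33
position: [0.6052, 0.0376, 0.0571]
ee_rot: [-1.57, -0.0, -1.584]
ft_force: [0.1, -0.7, -0.3]
width: 0.0683
clock: 25.67
position: [0.4505, -0.2251, 0.2786]
ee_rot: [-1.568, -0.004, -1.589]
ft_force: [0.1, 0.3, -0.4]
width: 0.0685
tip rod 21 [0.6069 0.1959 0.0791] y 0.18858886880693765 0.20502679193489587 ztop 0.08159369254781317
handle 368 [0.6039 0.035  0.0866] y -0.0021336977228949023 0.07348938446011032 ztop 0.09071389111881584
rings 409 [0.6037 0.1348 0.0896] y 0.11006240965109226 0.16585452069118833 ztop 0.09536467444996385
top skewer_grip 0.79 [0.6046 0.0436 0.075 ]
top skewer_tip 0.83 [0.6112 0.2057 0.075 ]
top skewer_tip 0.66 [0.6073 0.118  0.075 ]
top skewer_collar 0.57 [0.6101 0.1117 0.075 ]
top ring_1_center 0.67 [0.6077 0.114  0.075 ]
scene skewer_grip 0.73 [0.6065 0.0297 0.075 ]
scene skewer_tip 0.67 [0.6033 0.2056 0.075 ]
scene skewer_collar 0.91 [0.6012 0.1006 0.075 ]
```

View pics/f1.png

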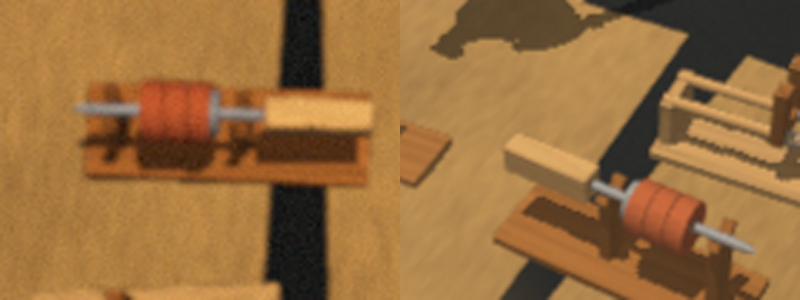

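The skewer lies level in both forks with all three rings against the collar and the gripper well clear. Handing in.

```bash
python3 -m creep '[[[0,0,0],[0,0,0],0.6],[[0,0,0],[0,0,0],0.6],[[0,0,0],[0,0,0],0.6],[[0,0,0],[0,0,0],0.6]]'; python3 -c "from rig import job;print(job.finish_job())"
```

```text
clock: 26.5
position: [0.4515, -0.2203, 0.277]
ee_rot: [-1.57, -0.0, -1.584]
ft_force: [0.1, 0.4, 0.0]
width: 0.0682
the job is handed in; nothing more can be done
None
```

The job is done and handed in at about 26.5 s: the skewer hangs in both forks of the brown stand with all three rings on it, and the gripper is clear. The hand-in gives no verdict, so this rests on my own checks.

- **Threading and pressing:** I took the skewer by its handle, threaded all three rings, and pushed the row against the sprung stop. The force read 6.6–6.9 N and held for more than 1 s. I then lifted the rings as one stack and set the rod into the forks.
- **Skewer position:** in the last pictures it is level, with the tip pointing the way the stand runs. Handle centre and tip are within about 2–3 mm of my estimate of their places.
- **Rings:** they sit against the collar, between the forks.
- **Disagreements:** the trained networks' points differed from the depth measurements by up to about 8 mm (for example handle centre along the skewer). I trusted the depth measurements and the picture.
- **Not measured:** I didn't measure the bystanders again at the end; nothing was brought near them. The force on each ring is only inferred from the wrist force.

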